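Make room in the forming tray and pack the punch stand

ROBOT

A 6-joint arm with a two-finger parallel gripper is mounted at the origin on the work surface. World frame = base frame: x ahead of the robot, y to its left, z up, the work surface at z = 0. Lengths are in mm, angles in rad, forces in N, time in s.
With the tool pointing down it reaches from about 300 to 775 mm from the base axis. Payload 14.6 kg.
Tool frame: the origin (TCP) lies on the centre line of the jaws, within the pads' length; the fingertips stand 19 mm ahead of it and the grasp point (between the pads) is the TCP (bot.tip_reach is the distance from the TCP to the fingertips, in mm); y points along the fingers, x is the direction in which the jaws open and shut, and the axes are right-handed (so a half turn about y gives the same grasp; the last joint's range is limited). The gripper opens to 85 mm and grips with 20 to 120 N. Pads are 22 mm wide; open, the fingers measure 114 mm over their backs; the gripper's body (76 mm by 85 mm) begins 54 mm behind the grasp point. The pads swing forward as they close: fully open they stand 13 mm farther back than shut.
Start: joints at [1.164, 0.3, 1.521, -0, 1.321, -0.067], TCP at [183.311, 518.543, 250.281] pointing down, gripper open.
Joint ranges: [-3.03, 3.03], [-0.79, 2.21], [0.23, 2.52], [-1.04, 4.18], [0, 3.07], [-2.55, 2.55]. Speed limits (rad/s): [2.22, 2.22, 2.57, 3.14, 3.14, 3.14].

INTERFACE

Orientations are given as a unit quaternion [w, x, y, z].
In Python, from rig import bot gives the robot as it stands. Calls block until the motion is done:
- bot.move_to(position, orientation): joint-space move of the TCP to a pose.
- bot.servo_line(position, attitude=None, speed=150, until_force=None): straight line of the TCP; attitude=None keeps the orientation; speed is the mean speed in mm/s. With until_force (N) it stops when the force on the tool has changed by that much, and returns True; else False.
- bot.move_joints(angles): joint-space move.
- bot.move_gripper(opening, grip_force=None): finger opening in mm; grip_force is the grip in N (None keeps the last); returns when the fingers have stopped.
- bot.dwell(seconds).
- bot.ik(position, orientation): joint angles nearest the present ones, or None.
- bot.read_state(): the state.
- bot.read_camera(name): name is "side" or "top" or "wrist"; returns a dict with "image" (420x560x3 uint8, blue, green, red), "depth" (420x560 float32, mm along the optical axis (not along the pixel's ray), 0 where there is no reading), "fovy" (degrees; the focal length in pixels is half the picture's height over the tangent of half this angle, whatever the lens; pixels are square), "cx", "cy" (the principal point, pixels), "eye" and "attitude" of the camera in the world; the wrist camera has in their place "mount" (4x4, takes a point from camera to tool coordinates, whose origin is the TCP and whose axes are the tool frame's). Camera axes: x right, y down, z forward; pixel columns grow to the right and rows downward; lengths in mm; the calibration is good to about 2 mm. A picture is of the moment at which its call begins: read the wrist's pose just before it.
A pose or a line that the arm cannot do raises bot.MotionError and nothing moves.
- bot.finish_job(): hands the job in, once; it reports no verdict.
The state is a dict: "clock": time; "joint_positions": joint angles; "qvel": joint speeds; "effort": joint torques, N m; "ee_pos": TCP position; "tool_rot": TCP orientation; "ft_force": force on the tool from outside, world axes, zero at the start; "moment": the same for the moment, N m; "grip_width": finger opening in mm.
Only numpy, scipy, OpenCV 4.12 (cv2) and the standard library are available. Lean on these libraries where they do the work, as an engineer would, in place of code of your own. Each camera call takes 0.05 s, during which the arm holds its last target. There are 200 camera calls.

TASK

Pack the forming tools: without lifting the wooden doming block or the glass jar out of the grey tray or tipping them over, push them up together so that there is room, then set the dark punch stand into the freed gap. At the end all three stand upright and flat on the tray's floor, let go. Leave the other things on the bench where they are.

Things in the scene. Friction and masses are not known exactly. Their poses are not given: they have to be found in the camera images.
- tray: Grey sheet-metal open tray, screwed to the bench. Outside 94 (x) x 190 (y) x 28 mm high; walls and floor 6 mm thick, so inside 82 (x) x 178 (y) mm and 22 mm deep. Origin: centre of its underside; long side along its y, z up. Block and jar stand in it in a row along y, in either order, with gaps around them all too narrow for the stand.
- tray_in (a point): Centre of the tray's inner floor, 6 mm above its underside; axes as the tray's.
- block: Light wooden doming block, a 60 mm cube with round dished hollows, about 0.17 kg, standing in the tray. Origin: centre of its underside, axes along its edges, z up.
- jar: Round glass jar with a flat black screw lid, 60 mm in diameter, 66 mm high, about 0.16 kg, standing in the tray. Origin: centre of its underside, z up.
- stand: Dark wooden punch stand, 0.28 kg, on the bench: base 74 (x) x 50 (y) x 36 mm high, upright handle plate at its middle 14 mm thick (x), 40 mm wide (y), up to 94 mm, and rows of steel punches at x = -27 and +27 mm, up to 58 mm. Origin: centre of its underside, z up. Fits with its 74 mm side across the tray (x along the tray's x, either way round), with 8 mm to spare each way.
- screwdriver: Bystander: screwdriver 170 mm long lying on the bench between the tray and the stand.
- vial: Bystander: small amber glass jar, 38 mm in diameter, 62 mm high, at the left; origin centre of its underside.
- hammer: Bystander: hammer 240 mm long, lying at the left.
- dish: Bystander: white ceramic bowl, 90 mm in diameter, 32 mm high, at the right.
- pliers: Bystander: pliers with black handles, 130 mm long, lying at the right.
- mandrel: Bystander: upright steel ring mandrel on a round foot 64 mm in diameter, 160 mm high, at the back in the middle.
Things that resemble listed ones, but are neither listed nor needed, are in the scene too. Leave any green look-alike of the stand alone. Of the things that look like the tray, take the one that is farthest to the robot's right at the start.

How it is judged (in metres and radians):
At the end, for the whole second after the job is handed in: Block, jar and stand all stand on the tray's inner floor (undersides within 4 mm of it, between its walls), upright within 0.08 rad, at rest (z of block in the frame of tray_in between -0.004 and 0.004 m and x of block in the frame of tray_in between -0.042 and 0.042 m and y of block in the frame of tray_in between -0.09 and 0.09 m and angle between each of block, jar, stand's own z axis and vertical below 0.08 rad and linear speed of each of block, jar, stand below 0.02 m/s and z of jar in the frame of tray_in between -0.004 and 0.004 m and x of jar in the frame of tray_in between -0.042 and 0.042 m and y of jar in the frame of tray_in between -0.09 and 0.09 m and z of stand in the frame of tray_in between -0.004 and 0.004 m and x of stand in the frame of tray_in between -0.042 and 0.042 m and y of stand in the frame of tray_in between -0.09 and 0.09 m); the robot touches nothing.
It fails at once if the block or the jar is lifted out of the tray (underside more than 20 mm above its floor) (z of any of block, jar in the frame of tray_in above 0.02 m).
It fails at once if the block or the jar is tipped over (more than 0.5 rad) (angle between any of block, jar's own z axis and vertical above 0.5 rad).
It fails at once if a bystander is moved more than 40 mm (distance of any of screwdriver, vial, hammer, dish, pliers, mandrel from where it was at the start of the episode above 0.04 m).
It also fails if it takes over 45 s, if anything falls off the work surface, if the arm or the gripper's body presses on something with over 40 N, if the wrist force passes 120 N, or if a joint passes its speed limit or range.

## Working session

There is one attempt and no reset: what is moved stays moved. The work goes in short steps, each a Python script; the robot and the scene stay as the last script left them, time stands still between calls to the robot, and variables do not carry over. Pictures are saved under pics/ and viewed, about 8 in all and at most 12, crops included, and the job is handed in when it is done.

```bash
mkdir -p pics; cat > h.py <<'E'
import numpy as np, cv2
from rig import bot
from scipy.spatial.transform import Rotation as R
def rot(q): return R.from_quat([q[1],q[2],q[3],q[0]]).as_matrix()
def cloud(c, st=None):
    d=c["depth"]; h,w=d.shape; f=h/2/np.tan(np.radians(c["fovy"])/2)
    v,u=np.mgrid[:h,:w]
    P=np.stack([(u-c["cx"])/f*d,(v-c["cy"])/f*d,d],-1)
    if "mount" in c:
        M=np.array(c["mount"]); P=P@M[:3,:3].T+M[:3,3]
        return P@rot(st["tool_rot"]).T+np.array(st["ee_pos"])
    a=np.array(c["attitude"]); A=a if a.shape==(3,3) else rot(a)
    return P@A.T+np.array(c["eye"])
E
python3 - <<'E'
from h import *
for n in("top","side"):
    c=bot.read_camera(n); cv2.imwrite(f"pics/{n}0.png",c["image"]); P=cloud(c); np.savez(f"{n}0.npz",P=P,d=c["depth"],img=c["image"])
    print(n,c["fovy"],c["cx"],c["cy"],c["eye"],c["attitude"],(c["depth"]>0).mean(),np.nanmedian(P[c["depth"]>0][:,2]))
print(bot.read_state())
E
```

```text
top 56.525858223119045 282.02117651871276 212.8042494527986 [ 393.64718406    6.73175368 1048.46294929] [ 0.01974523 -0.70339692  0.70995865 -0.02831265] 0.9961054421768708 0.7374809811461773
side 54.78762936985067 282.13489110205546 214.4342936274796 [  64.70709495 -709.50500192 1032.48344673] [-0.33210965  0.91225423 -0.22423304  0.0849408 ] 0.9960544217687075 -0.3038075467981116
{'clock': 0.1, 'joint_positions': array([ 1.16439654e+00,  3.00434122e-01,  1.52149135e+00, -1.96152966e-05,
        1.32067915e+00, -6.65918087e-02]), 'qvel': array([-0.0014288 , -0.00259473, -0.00159654, -0.00066019,  0.00236058,
        0.00026498]), 'effort': array([ 4.52202039e-05, -5.44380140e+01, -3.62367439e+01, -1.03266193e-04,
        3.07602226e-03,  6.78460168e-06]), 'ee_pos': array([183.25188203, 518.38898183, 249.77954308]), 'tool_rot': array([-0.57715089,  0.5775357 ,  0.40795627, -0.40855971]), 'ft_force': array([ 0.41944635, -0.30258469,  0.45932162]), 'moment': array([-0.0405727 , -0.04742485,  0.02395955]), 'grip_width': 84.87814968678526}
```

View pics/top0.png

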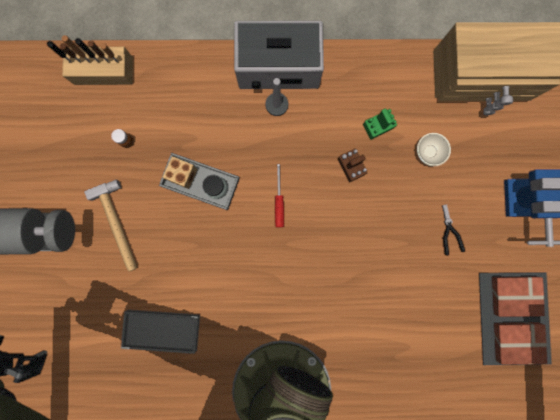

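View pics/side0.png

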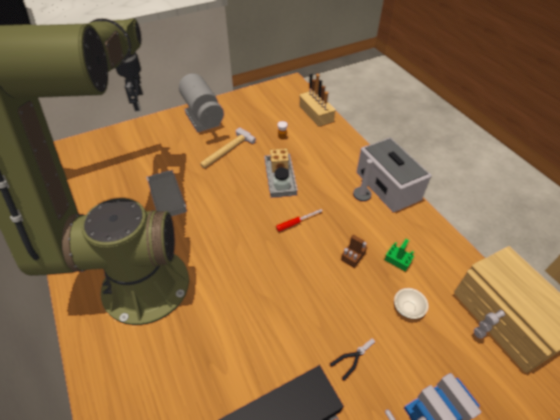

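The top view shows the tray at about (200,181), with the block at (178,172) and the jar at (214,186). The dark stand is at (353,165) and its green look-alike at (380,123). The screwdriver lies at (279,195). The empty grey tray at (160,330) is farther left, so it is the decoy. The side view agrees. I'll measure from depth next.

```bash
python3 - <<'E'
from h import *
D=np.load("top0.npz"); P=D["P"]; img=D["img"]
def reg(u0,u1,v0,v1,z0,z1,name):
    m=np.zeros(P.shape[:2],np.uint8); s=P[v0:v1,u0:u1]; m[v0:v1,u0:u1]=((s[...,2]>z0)&(s[...,2]<z1))
    p=P[m>0]; r=cv2.minAreaRect(p[:,:2].astype(np.float32)); print(name,len(p),p.mean(0).round(1),"rect",np.round(r[0],1),np.round(r[1],1),round(r[2],1), "zmax",p[:,2].max().round(1)); return p
reg(150,250,140,220,10,100,"tray all")
reg(150,250,140,220,15,36,"tray rim")
reg(155,200,145,195,58,72,"block")
reg(195,235,165,210,58,90,"jar")
reg(330,375,140,190,10,110,"stand all")
reg(330,375,140,190,28,45,"stand base")
reg(330,375,140,190,46,66,"stand punches")
reg(330,375,140,190,75,110,"stand handle")
reg(265,290,160,230,6,60,"screwdr")
reg(355,405,100,145,10,110,"green")
reg(260,295,75,120,20,200,"mandrel")
c=img[140:225,150:410]; cv2.imwrite("pics/crop.png",cv2.resize(c,None,fx=3,fy=3,interpolation=cv2.INTER_CUBIC))
E
```

```text
tray all 1744 [550.7 211.7  49.9] rect [550.6 211.9] [190.6  94.1] 70.0 zmax 77.0
tray rim 587 [547.6 203.8  26.8] rect [550.7 211.9] [190.5  94.1] 69.9 zmax 35.8
block 571 [569.6 255.9  66.1] rect [570.2 256.9] [61.3 59.9] 66.5 zmax 71.1
jar 361 [532.1 167.   71.8] rect [531.9 167.1] [50.4 51.3] 0.0 zmax 77.0
stand all 617 [ 586.4 -190.8   46.9] rect [ 589.7 -193.9] [74.1 50.5] 24.9 zmax 98.1
stand base 361 [ 587.  -192.1   35.8] rect [ 590.  -194.2] [73.9 49.6] 25.0 zmax 45.0
stand punches 91 [ 588.7 -190.3   55.2] rect [ 589.2 -194.1] [63.  41.3] 24.8 zmax 63.7
stand handle 102 [ 588.5 -193.2   91.7] rect [ 589.4 -194.1] [13.5 38.9] 25.5 zmax 98.1
screwdr 381 [484.9   1.   21.4] rect [5.119e+02 1.000e-01] [ 23.9 166.5] 89.5 zmax 29.5
green 614 [ 694.1 -264.3   50.3] rect [ 700.5 -270.1] [50.5 74.1] 25.9 zmax 98.0
mandrel 577 [787.    4.5  76. ] rect [779.    3.8] [57.5 90.6] 0.1 zmax 162.2
```

View pics/crop.png

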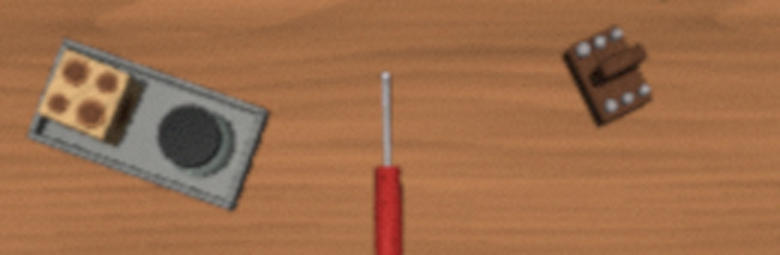

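```bash
cat >> h.py <<'E'
O=np.array([550.7,211.9]); a=np.radians(70); TY=np.array([np.cos(a),np.sin(a)]); TX=np.array([np.sin(a),-np.cos(a)])
def T(x,y,z): return np.r_[O+x*TX+y*TY,z]
def inv(p): d=np.array(p)[:2]-O; return np.round([d@TX,d@TY],1)
def quat(deg,pos):
    best=None
    for k in(0,180):
        t=np.radians(deg+k); x=np.array([np.cos(t),np.sin(t),0]); y=np.array([0,0,-1.])
        q=R.from_matrix(np.stack([x,y,np.cross(x,y)],1)).as_quat(); q=np.r_[q[3],q[:3]]
        j=bot.ik(pos,q)
        if j is not None:
            c=np.abs(np.array(j)-bot.read_state()["joint_positions"]).max()
            if best is None or c<best[0]: best=(c,q)
    return best[1]
E
python3 - <<'E'
from h import *
print(rot(bot.read_state()["tool_rot"]).round(2))
jar=np.array([532,167.1]); x,y=inv(jar); print("jar",x,y,"block",inv([570.2,256.9]))
p=T(x,y,150); q=quat(-20,p); bot.move_to(p,q)
bot.servo_line(T(x,y,50),speed=120,until_force=15)
w=bot.move_gripper(50,20); s=bot.read_state(); print(s["clock"],s["ee_pos"],s["grip_width"],s["ft_force"])
E
```

```text
[[ 0.33 -0.   -0.94]
 [ 0.94 -0.    0.33]
 [-0.   -1.    0.  ]]
jar -2.2 -48.5 block [ 2.9 49. ]
3.275 [532.33066847 167.14716066  50.74721986] 58.06750913932719 [-2.15303344  0.21444849  6.10299359]
```

```bash
python3 - <<'E'
from h import *
s=bot.read_state(); x,y=inv(s["ee_pos"]); z=s["ee_pos"][2]
r=bot.servo_line(T(0,1.5,z),speed=35,until_force=14)
s=bot.read_state(); print(r,s["clock"],inv(s["ee_pos"]),s["ee_pos"],s["ft_force"],s["grip_width"])
E
```

```text
True 4.5167 [ 0.2 -1.8] [550.2817271  210.1897622   50.73173783] [ 0.15455496 -2.56221498  4.43484113] 58.01081708763115
```

```bash
python3 - <<'E'
from h import *
bot.move_gripper(84); s=bot.read_state()["ee_pos"]
bot.servo_line([s[0],s[1],180],speed=200)
p=[589.6,-194.1,200]; q=quat(25,p); bot.move_to(p,q); bot.dwell(.2)
c=bot.read_camera("top"); P=cloud(c)
def reg(P,m,n):
    p=P[m]; r=cv2.minAreaRect(p[:,:2].astype(np.float32)); print(n,len(p),np.round(r[0],1),np.round(r[1],1),round(r[2],1),"tray",inv(r[0]))
X,Y,Z=P[...,0],P[...,1],P[...,2]
u=(X-O[0])*TX[0]+(Y-O[1])*TX[1]; v=(X-O[0])*TY[0]+(Y-O[1])*TY[1]; ins=(abs(u)<45)&(abs(v)<95)
reg(P,ins&(Z>68)&(Z<80)&(v<29),"jar"); reg(P,ins&(Z>60)&(Z<69.5)&(v>29),"block")
s=bot.read_state(); w=bot.read_camera("wrist"); Q=cloud(w,s)
dq=w["depth"]>0
for z0,z1 in((28,42),(85,100)):
    m=dq&(Q[...,2]>z0)&(Q[...,2]<z1)&(np.hypot(Q[...,0]-590,Q[...,1]+194)<60); reg(Q,m,f"stand{z0}") if m.sum()>5 else print("none")
print(s["clock"],s["ee_pos"])
cv2.imwrite("pics/c2.png",np.hstack([cv2.resize(c["image"][140:225,150:250],(400,340),interpolation=cv2.INTER_CUBIC),cv2.resize(w["image"],(400,300))[:300].copy() if 0 else cv2.copyMakeBorder(cv2.resize(w["image"],(400,300)),0,40,0,0,0)]))
E
```

```text
jar 342 [551.  209.9] [49.1 51.4] 0.4 tray [ 0.9 -1.7]
block 524 [573.7 265.7] [59.2 59.9] 69.2 tray [ 3.2 58.5]
stand28 2648 [ 589.2 -193.1] [74.1 50.2] 25.1 tray [ 174.7 -367.4]
stand85 871 [ 588.7 -192.7] [13.5 39.1] 25.5 tray [ 174.1 -367.2]
7.4583 [ 589.77380994 -193.5129739   199.96041972]
```

View pics/c2.png

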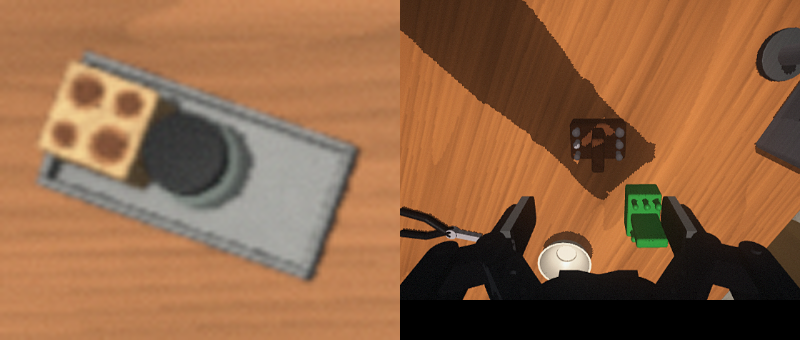

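The left half shows the jar touching the block and the block at the end wall. That leaves about 57 mm free. The right half shows the stand at (598,145), with the wrist and top measurements agreeing to about 1 mm. I'll grasp it now.

```bash
python3 - <<'E'
from h import *
bot.move_gripper(45); c=[589.0,-193.1]
bot.servo_line([*c,84],attitude=quat(25.2,[*c,84]),speed=120,until_force=15)
bot.move_gripper(5,70); s=bot.read_state(); print(s["clock"],s["ee_pos"],s["grip_width"],s["ft_force"])
e=s["ee_pos"]; bot.servo_line([e[0],e[1],200],speed=150)
p=T(0,-60.3,200); q=quat(-20,p); 
import numpy as np
print(np.round(bot.ik(p,q),2),bot.read_state()["joint_positions"].round(2))
bot.move_to(p,q); bot.dwell(.2)
s=bot.read_state(); print(s["clock"],s["ee_pos"],inv(s["ee_pos"]),s["grip_width"],s["ft_force"])
for n in("top","side"):
    k=bot.read_camera(n); P=cloud(k); cv2.imwrite(f"pics/{n}3.png",k["image"])
    X,Y,Z=P[...,0],P[...,1],P[...,2]
    m=(np.hypot(X-e[0]*0-p[0],Y-p[1])<60)&(Z>138)&(Z<156)
    if m.sum()>20:
        r=cv2.minAreaRect(P[m][:,:2].astype(np.float32)); print(n,m.sum(),r,inv(r[0]))
img=[cv2.imread(f"pics/top3.png")[110:250,110:300],cv2.imread("pics/side3.png")[70:210,190:380]]
cv2.imwrite("pics/c3.png",cv2.resize(np.hstack(img),(798,294),interpolation=cv2.INTER_CUBIC))
E
```

```text
9.475 [ 589.20392713 -193.31878525   84.69454059] 12.81610296638351 [-2.43885158 -1.38990254  7.1437805 ]
[ 0.22  0.35  1.57 -0.    1.22  0.57] [-0.38  0.5   1.37  0.    1.28 -0.82]
11.925 [530.33715681 154.55088998 199.8518508 ] [  0.5 -60.9] 13.127592943347587 [-0.37316298  0.47335911 -3.70572396]
top 24 ((549.2339477539062, 121.12498474121094), (17.83437728881836, 6.91361141204834), 0.998755693435669) [ 29.7 -85.8]
side 221 ((529.1806640625, 153.8248291015625), (56.91929244995117, 73.57270812988281), 70.79939270019531) [ -0.4 -61.9]
```

View pics/c3.png

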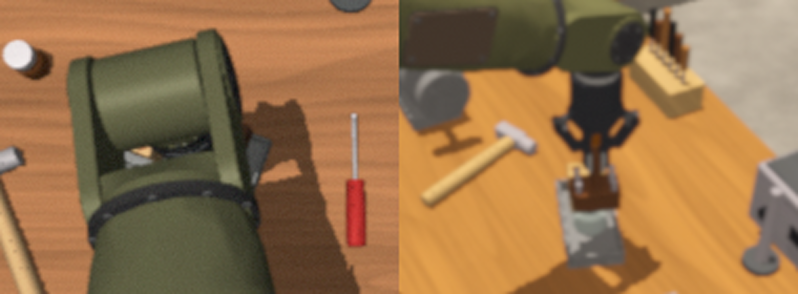

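The left half is mostly hidden by the arm. The right half shows the stand hanging upright over the free end of the tray at (595,190). I'll lower it with a force guard.

```bash
python3 - <<'E'
from h import *
q=quat(-20,T(0,-60.3,100))
r1=bot.servo_line(T(0,-60.3,110),attitude=q,speed=100,until_force=12); print(r1,inv(bot.read_state()["ee_pos"]))
if not r1:
    r=bot.servo_line(T(0,-60.3,88.5),speed=25,until_force=8)
    print("down",r)
s=bot.read_state(); print(s["clock"],s["ee_pos"],inv(s["ee_pos"]),s["ft_force"],s["moment"])
E
```

```text
False [  0.3 -60.1]
down True
13.8 [529.85129336 155.28289306  90.67397344] [ -0.2 -60.3] [-1.94395364  1.64715208  4.50964595] [-0.00670883  0.14784919 -0.01643982]
```

The stand touched down at z 90.67, against 90.7 expected. I'll release, retreat and check.

```bash
python3 - <<'E'
from h import *
bot.move_gripper(40); e=bot.read_state()["ee_pos"]; bot.servo_line([e[0],e[1],230],speed=150)
bot.move_to([400,-150,260],quat(-20,[400,-150,260])); bot.dwell(.2)
c=bot.read_camera("top"); P=cloud(c); X,Y,Z=P[...,0],P[...,1],P[...,2]
u=(X-O[0])*TX[0]+(Y-O[1])*TX[1]; v=(X-O[0])*TY[0]+(Y-O[1])*TY[1]; ins=(abs(u)<45)&(abs(v)<93)
def reg(m,n):
    p=P[m]; r=cv2.minAreaRect(p[:,:2].astype(np.float32)); print(n,len(p),"z med",np.median(p[:,2]).round(1),np.round(r[1],1),round(r[2],1),inv(r[0]))
reg(ins&(Z>68)&(Z<80)&(abs(v)<29),"jar"); reg(ins&(Z>60)&(Z<72)&(v>29),"block")
reg(ins&(Z>36)&(Z<48)&(v<-32),"stand base"); reg(ins&(Z>92)&(v<-30),"stand handle")
m=(abs(X-512)<95)&(abs(Y)<30)&(Z>6)&(Z<40); print("screwdriver",P[m].mean(0))
print(bot.read_state()["clock"]); cv2.imwrite("pics/c4.png",cv2.resize(c["image"][120:240,80:480],(800,240),interpolation=cv2.INTER_CUBIC))
E
```

```text
jar 347 z med 72.1 [55.3 51.7] 62.8 [ 1.1 -0.3]
block 546 z med 66.4 [59.  60.1] 68.7 [ 3.2 58.7]
stand base 358 z med 42.2 [50.3 73.4] 70.4 [  0.5 -61.8]
stand handle 95 z med 99.6 [39.6 13.8] 69.8 [  0.5 -62. ]
screwdriver [484.67380105   0.95243763  21.27956491]
16.7667
```

View pics/c4.png

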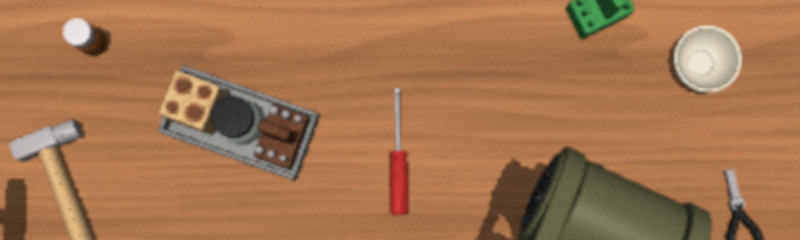

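The block (190,98), jar (235,117) and stand (280,135) are all in the tray at the expected heights. The screwdriver (398,150) hasn't moved. Handing in.

```bash
python3 -c "
from h import *
print(bot.finish_job())"
```

```text
the job is handed in; nothing more can be done
None
```

The stand, block and jar are all standing in the tray, and I handed the job in with the robot clock at about 17 s of the 45 allowed. No verdict is reported back.

- **Making room:** I gripped the jar lightly and slid it along the tray floor. It pushed the block up to the far end wall, leaving a gap of about 57 mm.
- **Placing the stand:** I picked it up by its handle plate, turned it 45° and lowered it into the gap with a force guard. Contact came at 90.67 mm tool height, against 90.7 mm expected. Then I let go and moved the arm clear.

**Last checks (top-camera depth):**

| Thing | Height measured (mm) | Height expected (mm) | Position along tray (mm) |
|---|---|---|---|
| Block (top) | 66.4 | 66 | +58.7 |
| Jar (lid) | 72.1 | 72 | -0.3 |
| Stand (base top) | 42.2 | 42 | -61.8 |
| Stand (handle top) | 99.6 | 100 | same as base |

- **Alignment:** the block and stand are square to the tray within about 1.5°.
- **Bystanders:** I re-measured only the screwdriver, which had not moved. I did not re-measure the others, but the arm's path stayed clear of them.
- **Disagreements:** the only one was the jar's final outline, which measured 55 mm one way because the mask picked up some nearby points. Its height and position agreed.

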